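# Start the long tie bolt in the stirrer gearbox's deep well

## Task

Three steel pins stand in the wooden rack beside the coffee roaster's stirrer gearbox. Take the long one with the flat T-bar head, lower it upright into the deep flared well of the gearbox, with its T-bar lined up with the gearbox's long side, until its flat tail has dropped fully home into the slot at the bottom; then start the thread by turning it a quarter turn clockwise (seen from above) and let go, leaving it standing there upright. Leave the short T-bar bolt where it stands in the rack.

Things in the scene. Friction and masses are not known exactly. Their poses are not given: they have to be found in the camera images.
- tie_bolt: Long steel T-bar bolt, 132 mm tall, 0.3 kg, upright in a rack hole. Origin: centre of its lower end, z up the bolt. Flat tail 7 mm thick (x), 16 wide (y), up to 26 mm; round shank 18 mm diameter up to 112 mm; head bar 14 mm thick (x), 50 long (y), from 112 to 132 mm. Half a turn makes no difference. The knob-headed pin beside it is as tall, its round head 32 mm across: not wanted.
- short_bolt: The same kind of T-bar bolt but only 95 mm tall (head 75 to 95 mm above its origin, the centre of its lower end). The fixed wooden rack, 55 x 240 mm and 55 high, has three 22 mm holes in a row 78 mm apart, one pin loose in each, 49 mm deep, T-bars roughly along the row; which hole holds which varies.
- gearbox: Grey cast gearbox, fixed. Block 100 (x) x 180 mm (y, the long side), 45 high, a dark round motor sticking out 85 mm at its -y end. Origin: on the bench, on the well's axis; z up. The well is a round tower: flared mouth at 112 mm height, 50 wide inside, narrowing to a 22 mm bore at 88 mm height. A bolt fully home has its lower end 22 mm above the bench, its head at 134 to 154 mm.
- thread (a joint): Turn (rad) of the slotted thread piece at the well's bottom: 0 at first, slot along the gearbox's y; grows clockwise from above, to 1.8. Slot 22 mm wide at 42 mm above the bench, 11 mm wide from 36 mm down to its floor at 22 mm. The bolt's flat tail turns it after about 0.25 rad of play, against 0.08 N m; it stays where left and sinks 2.5 mm per rad, the bolt with it.
Mind the look-alikes: they are no part of the job. What is shaped like the tie_bolt but yellow is not meant.

How it is judged:
By the outcome, as a careful person would: the job done as asked, in the order asked, and still so for the second after the job is handed in, with the robot touching nothing.
It also fails if it takes over 46 s, if anything falls off the work surface, if the arm or the gripper's body presses on something with over 40 N, if the wrist force passes 120 N, or if a joint passes its speed limit or range.

## Robot

A 6-joint arm with a two-finger parallel gripper is mounted at the origin on the work surface. World frame = base frame: x ahead of the robot, y to its left, z up, the work surface at z = 0. Lengths are in mm, angles in rad, forces in N, time in s.
With the tool pointing down it reaches from about 325 to 900 mm from the base axis. Payload 3.5 kg.
Tool frame: the origin (TCP) lies between the finger pads; the fingertips stand manip.finger_overhang ahead of it and the grasp point (between the pads) is the TCP (manip.finger_overhang is the distance from the TCP to the fingertips, in mm); z points along the fingers, y is the line along which they close (so a half turn about z gives the same grasp; the last joint's range is limited). The gripper opens to 85 mm and grips with 20 to 120 N. Pads are 22 mm wide; open, the fingers measure 114 mm over their backs; the gripper's body (76 mm by 85 mm) begins 54 mm behind the grasp point. The pads swing forward as they close: fully open they stand 13 mm farther back than shut.
Start: joints at [1.148, 0.276, -0.026, 1.268, 0, 1.467], TCP at [196.492, 593.307, 250.313] pointing down, gripper open.
Joint ranges: [-3.12, 3.12], [-0.85, 1.88], [-1.08, 1.24], [-1.95, 2.15], [-1.57, 1.53], [-3.14, 3.14]. Speed limits (rad/s): [2.57, 2.57, 3.14, 3.14, 3.14, 3.14].

## Interface

Orientations are given as a rotation vector (axis times angle).
In Python, from bench import manip, optics, models gives the robot as it stands.
- The arm moves only by the shell command python3 -m handwheel 'ROWS' [OPENING]. ROWS is JSON, a list of rows, each a list of 6 numbers: the shift along the tool's x, y, z in units of 30 mm (1.0 is 30 mm), then the turn, a rotation vector about the tool's x, y, z in units of 6 degrees (1.0 is 6 degrees). In form: [[x, y, z, rx, ry, rz], ...]. A call has 1 to 8 rows; each row is the pose to reach, as a shift and turn from the pose commanded when the call began, along the tool's axes at that moment; what a row does not reach only later rows make up. A row lasts 1/10 s, in which the tool goes at most 50 mm and 8.59 degrees, less where a joint would pass 70% of its speed; a pose out of reach is approached as far as the arm can. A call with a gripper value outside its range is refused whole. OPENING is the finger opening in mm, from 0 to 85.4, set as the call begins (- or left out, the last holds). The fingers move at their own pace and stop on an object; the grip force is fixed at half the most. Time passes only in rows, so rows that repeat a pose let the fingers close. It gives the time, the measured TCP pose, the force, the opening and the grip force at its end, in the units of the state.
- manip.sense(): the state, without advancing time (a new reading comes with each control period).
- optics.camera(name): name is "scene" or "top"; returns the picture (384x512x3 uint8, blue, green, red); there is no depth.
- optics.get_calibration(name): a dict with "fx", "fy", "cx", "cy" (pixels), "extrinsics" (4x4, takes a point from world to camera coordinates). Camera axes: x right, y down, z forward; pixel columns grow to the right and rows downward; lengths in mm; the calibration is good to about 2 mm. A picture is of the moment at which its call begins. get_calibration takes no time and is no camera call.
- manip.hand_in(): hands the job in; it is judged then, once.
Trained networks look in the newest picture that a camera, given by its name, has taken for a name from the list of things; names that differ only in an ending like _2 or _b are one class to them, and where a whole thing is asked for, a point or a joint stands for the part that bears it (a point fixed in the world has none). Each returns a list of dicts, best first, with "p" (0 to 1); they miss things now and then, are a little off and sometimes report something else, mostly with a low value. They report only what shows in the picture. A call takes as long as a camera call. They do not tell look-alikes from the thing itself.
- models.recognise(camera, query): "bbox" ([left, top, right, bottom] in pixels, round what is visible of it).
- models.place_of(camera, query): "xy" ([column, row] in pixels: a listed point, or the origin of a listed thing).
The state is a dict: "t": time; "joints": joint angles; "qd": joint speeds; "tau": joint torques, N m; "position": TCP position; "tcp_rot": TCP orientation; "contact_force": force on the tool from outside, world axes, zero at the start; "moment": the same for the moment, N m; "opening": finger opening in mm; "gripper_force": force on a finger pad.
Only numpy, scipy, OpenCV 4.12 (cv2) and the standard library are available. Lean on these libraries where they do the work, as an engineer would, in place of code of your own. Each camera call takes 0.05 s, during which the arm holds its last target. There are 200 camera calls.

## Working session

There is one attempt and no reset: what is moved stays moved. The work goes in short steps, Python scripts to look and compute and a shell command to move; the robot and the scene stay as the last step left them, time stands still between calls to the robot, and variables do not carry over. Pictures are saved under pics/ and viewed, at most 10 in all, crops included, and the job is handed in when it is done.

```bash
mkdir -p pics; python3 - <<'E'
from bench import manip, optics, models
import cv2,numpy as np
print(manip.sense(), manip.finger_overhang)
for c in("scene","top"):
    im=optics.camera(c); cv2.imwrite(f"pics/{c}0.png",im)
    k=optics.get_calibration(c); print(c,k)
    for q in("tie_bolt","short_bolt","gearbox"):
        print(q,[(r["p"],r["bbox"]) for r in models.recognise(c,q)][:4],[(r["p"],r["xy"]) for r in models.place_of(c,q)][:4])
E
```

```text
{'t': 0.0, 'joints': array([ 1.14760184e+00,  2.77175297e-01, -2.78882328e-02,  1.26796576e+00,
       -1.42686582e-05,  1.46742500e+00]), 'qd': array([-0.00203295,  0.00184944, -0.00105034, -0.00095   ,  0.00046334,
        0.00170747]), 'tau': array([ 8.62241413e-04, -4.45505440e+01,  2.95203352e+01,  1.63768820e-02,
       -2.53664793e-04, -4.04990772e-06]), 'position': array([196.19589672, 592.64336825, 249.12989815]), 'tcp_rot': array([-0.50014802, -3.1009483 ,  0.00339188]), 'contact_force': array([-0.11606499,  0.08962179, -0.85669221]), 'moment': array([-0.0359037 , -0.00794868, -0.0181205 ]), 'gripper_force': 0.0, 'opening': 85.3563747935587} 19.0
scene {'fx': 378.65259183581736, 'fy': 378.65259183581736, 'cx': 260.68658715486674, 'cy': 193.35193751815126, 'extrinsics': array([[ 4.26898047e-01,  9.04298774e-01, -1.33558690e-03,
        -3.29337497e+02],
       [ 7.13725334e-01, -3.37839029e-01, -6.13564128e-01,
        -3.05471132e+02],
       [-5.55296502e-01,  2.60976086e-01, -7.89643766e-01,
         1.21180451e+03],
       [ 0.00000000e+00,  0.00000000e+00,  0.00000000e+
[... 598 characters left out ...]
2.68471409e-02,
         7.88982394e+01],
       [-9.96603049e-01, -2.29400661e-02, -7.90956133e-02,
         5.38493055e+02],
       [ 7.96657381e-02, -2.51048836e-02, -9.96505452e-01,
         6.61645843e+02],
       [ 0.00000000e+00,  0.00000000e+00,  0.00000000e+00,
         1.00000000e+00]])}
tie_bolt [(0.72, [117.4, 159.9, 156.2, 179.1]), (0.64, [157.2, 96.0, 179.9, 136.3]), (0.62, [89.3, 231.9, 136.3, 254.3]), (0.6, [54.8, 151.6, 109.1, 171.8])] [(0.88, [104.5, 168.3]), (0.78, [175.4, 129.4]), (0.75, [156.8, 179.1]), (0.57, [133.5, 239.6])]
short_bolt [(0.59, [171.5, 178.7, 205.6, 189.7])] [(0.78, [195.7, 189.2])]
gearbox [(0.85, [359.9, 158.1, 511.4, 245.8])] [(0.64, [409.4, 200.7])]
```

View pics/scene0.png

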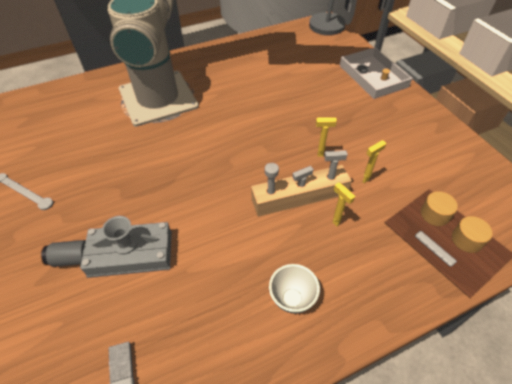

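View pics/top0.png

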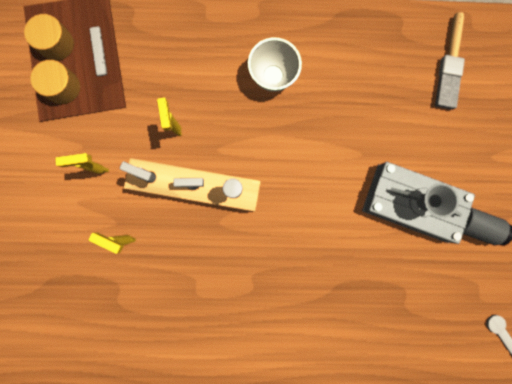

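Candidates for tie_bolt:
- Grey long T-bar in the rack: scene (336,158), top (138,172).
- Grey low T-bar: scene (303,176), top (188,183). This is the short bolt.
- Knob-headed pin: scene (271,172), top (233,188).
- Yellow T-bars outside the rack: scene (326,122), (376,148) and (343,192). These are look-alikes.

The grey T-bar that stands tall in the rack fits the description. I'll confirm it in one crop.

```bash
python3 - <<'E'
import cv2,numpy as np
a=cv2.imread("pics/scene0.png")[140:220,245:365]; b=cv2.imread("pics/top0.png")
r=lambda i,w,h:cv2.resize(i,(w,h),interpolation=cv2.INTER_CUBIC)
A=r(a,390,260); B=r(b[150:220,110:270],800,350)
C=r(b[155:250,355:515],400,240)
out=np.zeros((600,800,3),np.uint8); out[:240,400:]=r(b[155:251,352:512],400,240); out[:260-20,:390]=A[:240]; out[240:590]=B
cv2.imwrite("pics/crop1.png",out)
E
```

```text
(no output)
```

View pics/crop1.png

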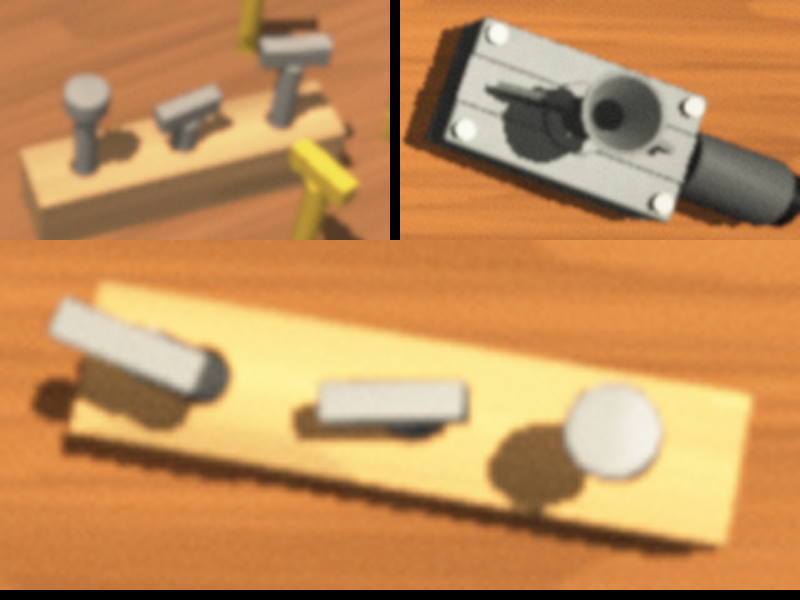

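```bash
cat > h.py <<'E'
from bench import manip, optics, models
import cv2,numpy as np
from scipy.spatial.transform import Rotation as R
def w(c,px,z):
    k=optics.get_calibration(c);E=np.array(k["extrinsics"]);r=E[:3,:3];o=-r.T@E[:3,3]
    d=r.T@np.array([(px[0]-k["cx"])/k["fx"],(px[1]-k["cy"])/k["fy"],1]);return (o+d*(z-o[2])/d[2])[:2]
def proj(c,p):
    k=optics.get_calibration(c);E=np.array(k["extrinsics"]);q=E[:3,:3]@np.array(p)+E[:3,3]
    return np.array([k["cx"]+k["fx"]*q[0]/q[2],k["cy"]+k["fy"]*q[1]/q[2]])
def rows(p,yaw):
    """rows units to reach p, tool down with tool-y along world angle yaw (mod pi)"""
    s=manip.sense();r=R.from_rotvec(s["tcp_rot"])
    best=None
    for y in(yaw,yaw+np.pi):
        yd=np.array([np.cos(y),np.sin(y),0]);zd=np.array([0,0,-1.]);t=R.from_matrix(np.c_[np.cross(yd,zd),yd,zd])
        v=(r.inv()*t).as_rotvec()
        print("row",np.round(r.inv().apply(np.array(p)-s["position"])/30,3),np.round(np.degrees(v)/6,3))
E
python3 - <<'E'
from h import *
b=cv2.imread("pics/top0.png"); s=cv2.imread("pics/scene0.png")
# bar: bright low-saturation pixels
hsv=cv2.cvtColor(b,cv2.COLOR_BGR2HSV)
m=((hsv[...,1]<60)&(hsv[...,2]>130)).astype(np.uint8)
n,l,st,ce=cv2.connectedComponentsWithStats(m)
for i in range(1,n):
    if st[i,4]>30:
        r=cv2.minAreaRect(np.argwhere(l==i)[:,::-1].astype(np.float32)); print(st[i],r)
        if 100<ce[i][0]<250 and 150<ce[i][1]<200:
            z=138 if ce[i][0]<160 or ce[i][0]>210 else 101
            q=cv2.boxPoints(r); W=np.array([w("top",p,z) for p in q]); print("c",W.mean(0)); print(W)
# gearbox screws
f=lambda x,y:(352+(x-400)/2.5,155+y/2.5)
W=np.array([w("top",f(*p),46) for p in[(497,34),(693,106),(465,130),(663,203)]]);print(W)
print("mouth guess",w("top",f(624,115),112),"bore guess",w("top",f(609,113),88))
print("scene mouth guess",w("scene",(117,227),112))
S=cv2.resize(s[205:285,35:185],(800,427),interpolation=cv2.INTER_CUBIC);cv2.imwrite("pics/gs.png",S)
g=cv2.cvtColor(b,cv2.COLOR_BGR2GRAY)
cv2.imwrite("pics/gt.png",cv2.resize(b[178:228,412:472],(720,600),interpolation=cv2.INTER_CUBIC))
E
```

```text
[ 90  27  16  48 479] ((97.67339324951172, 50.627166748046875), (48.126102447509766, 10.111804008483887), 81.25383758544922)
[ 248   38   53   53 1756] ((274.2500305175781, 63.7500114440918), (52.32590103149414, 51.61879348754883), 45.0)
[439  55  25  52 904] ((450.739990234375, 80.82000732421875), (19.233304977416992, 50.34600830078125), 8.13010311126709)
[121 162  31  19 257] ((135.41378784179688, 170.96551513671875), (31.19681739807129, 8.913375854492188), 21.801410675048828)
c [554.27891021 292.05861425]
[[556.27844473 317.38348123]
 [569.57027215 312.89546958]
 [552.25873936 266.68644437]
 [539.0081846  271.26906183]]
[ 370  162  104   81 3367] ((422.1362609863281, 202.2747344970703), (97.10226440429688, 51.45972442626953), 20.462270736694336)
[174 178  29   9 215] ((187.99484252929688, 181.88661193847656), (7.492264270782471, 28.24356460571289), 87.39744567871094)
c [542.65355897 215.54098501]
[[547.32401485 239.66856789]
 [550.63216194 192.45173218]
 [537.96512839 191.45081795]
 [534.6929307  238.59282201]]
[223 179  19  18 277] ((232.0, 187.5), (17.0, 18.0), 90.0)
c [531.65814651 139.27307118]
[[544.82350218 153.88861794]
 [545.50532428 125.39417233]
 [518.47314138 124.7109125 ]
 [517.8306182  153.09858197]]
[489 316  23  38 393] ((504.0885314941406, 332.6725769042969), (39.698421478271484, 16.556686401367188), 48.8140754699707)
[[ 582.14552398 -151.41415274]
 [ 531.426425   -299.21033939]
 [ 509.69971925 -126.83048004]
 [ 458.79498714 -274.71011817]]
mouth guess [ 519.35076391 -210.89792735] bore guess [ 522.02603606 -213.31499751]
scene mouth guess [ 522.30622804 -209.01025023]
```

View pics/gt.png

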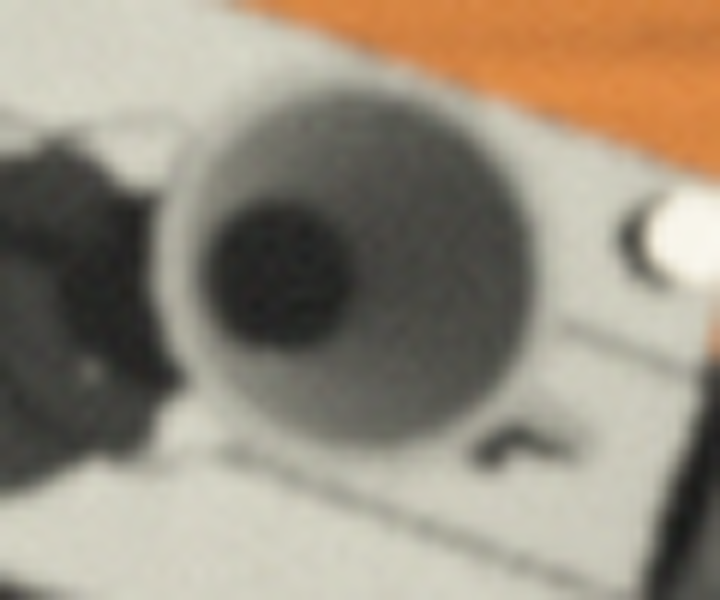

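View pics/gs.png

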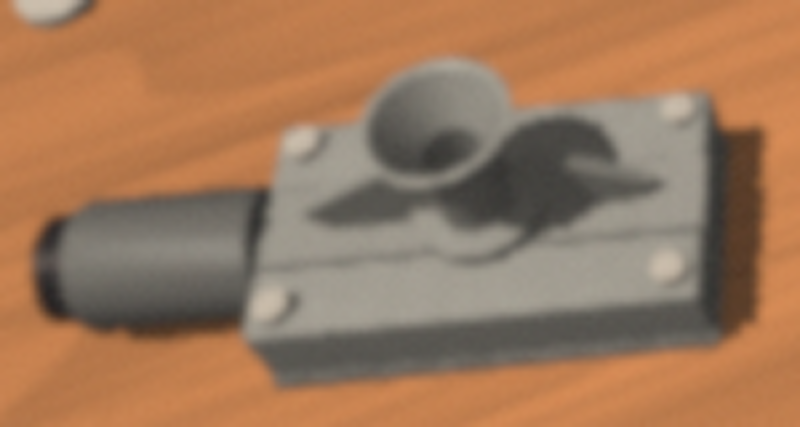

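The crop confirms that the long grey T-bar at the rack's end, top (135.4,171.0), is the bolt I want. The well's bore shows at top (434.9,200.5) and its mouth centre at about (441.3,199.7). In the scene view the mouth centre is at about (116.9,227.6).

```bash
python3 - <<'E'
from h import *
print("top mouth",w("top",(441.3,199.7),112),"top bore",w("top",(434.9,200.5),88),"scene mouth",w("scene",(116.9,227.6),112))
s=cv2.imread("pics/scene0.png");hsv=cv2.cvtColor(s,cv2.COLOR_BGR2HSV)
print("scene bolt head proj of top-derived", proj("scene",(554.3,292.1,138)))
# scene bar centre from grey mask
m=((hsv[...,1]<70)&(hsv[...,2]>90)).astype(np.uint8);m[:,:322]=0;m[:148]=0;m[162:]=0;m[:,350:]=0
p=np.argwhere(m)[:,::-1];print("mask bbox",p.min(0),p.max(0),p.mean(0),len(p))
for z in(138,132):
  print([proj("scene",(554.3+sx*.352*25+sy*.936*7,292.1+sx*.936*25-sy*.352*7,z)).round(1) for sx in(-1,1) for sy in(-1,1)])
print("above");rows((554.3,292.1,190),np.radians(-20.6))
E
```

```text
top mouth [ 521.52510117 -210.43082225] top bore [ 521.47367987 -212.06654426] scene mouth [ 523.68421254 -209.51190845]
scene bolt head proj of top-derived [335.1135898  152.84368588]
mask bbox [325 151] [346 161] [334.95384615 155.33333333] 195
[array([323.8, 151.3]), array([324.9, 155.7]), array([345.2, 150. ]), array([346.5, 154.4])]
[array([323.5, 153.1]), array([324.6, 157.5]), array([344.7, 151.8]), array([346. , 156.2])]
above
row [-14.479  -5.78    2.011] [-0.     0.    15.379]
row [-14.479  -5.78    2.011] [ -0.     -0.    -14.621]
```

```bash
python3 -m handwheel '[[-14.48,-5.78,0,0,0,-14.62],[-14.48,-5.78,0,0,0,-14.62],[-14.48,-5.78,0,0,0,-14.62],[-14.48,-5.78,0,0,0,-14.62],[-14.48,-5.78,0,0,0,-14.62],[-14.48,-5.78,0,0,0,-14.62],[-14.48,-5.78,0,0,0,-14.62],[-14.48,-5.78,0,0,0,-14.62]]' 85
python3 - <<'E'
from h import *
print(manip.sense()["joints"])
rows((554.3,292.1,190),np.radians(-20.6))
E
```

```text
t: 1.5
position: [486.4, 349.7, 250.6]
tcp_rot: [-1.247, 2.883, 0.0]
contact_force: [0.5, -0.1, 0.3]
opening: 85.2
gripper_force: 0.0
[ 5.15358518e-01  2.29938975e-01 -8.57747616e-02  1.25436816e+00
  1.55036911e-04 -3.00978715e-01]
row [-0.151 -2.964  2.021] [9.0000e-03 3.0000e-03 2.6229e+01]
row [-0.151 -2.964  2.021] [-2.000e-03  7.000e-03 -3.771e+00]
```

```bash
python3 -m handwheel '[[-0.1,-2.2,0.5,0,0,-3.2],[-0.1,-2.2,1,0,0,-3.2],[-0.1,-2.2,1.5,0,0,-3.2],[-0.1,-2.2,1.5,0,0,-3.2],[-0.1,-2.2,1.5,0,0,-3.2],[-0.1,-2.2,1.5,0,0,-3.2]]' 85
python3 - <<'E'
from h import *
print(manip.sense()["joints"])
rows((554.3,292.1,190),np.radians(-20.6))
E
```

```text
t: 2.1
position: [535.2, 308.4, 206.5]
tcp_rot: [-1.702, 2.639, -0.0]
contact_force: [0.1, -0.0, 0.1]
opening: 84.8
gripper_force: 0.0
[ 4.18205992e-01  2.87486779e-01 -1.05768818e-01  1.17574319e+00
  5.81732778e-05 -7.27539163e-01]
row [ 0.234 -0.805  0.551] [2.0000e-02 1.8000e-02 2.9374e+01]
row [ 0.234 -0.805  0.551] [-0.011  0.013 -0.626]
```

```bash
python3 -m handwheel '[[0.23,-0.8,0.5,0,0,-0.63],[0.23,-0.8,0.5,0,0,-0.63],[0.23,-0.8,0.5,0,0,-0.63],[0.23,-0.8,0.5,0,0,-0.63]]' 85
python3 - <<'E'
from h import *
rows((554.3,292.1,129),np.radians(-20.6))
E
```

```text
t: 2.5
position: [553.9, 292.3, 191.4]
tcp_rot: [-1.788, 2.581, 0.0]
contact_force: [0.0, 0.4, 0.1]
opening: 84.7
gripper_force: 0.0
row [ 0.003 -0.014  2.079] [-1.7000e-02 -1.1000e-02 -2.9997e+01]
row [ 0.003 -0.014  2.079] [-0.007  0.011  0.003]
```

```bash
python3 -m handwheel '[[0,0,0.7,0,0,0],[0,0,1.4,0,0,0],[0,0,2.08,0,0,0],[0,0,2.08,0,0,0],[0,0,2.08,0,0,0]]' 85
python3 -m handwheel '[[0,0,0,0,0,0],[0,0,0,0,0,0],[0,0,0,0,0,0],[0,0,0,0,0,0],[0,0,0,0,0,0],[0,0,0,0,0,0],[0,0,0,0,0,0],[0,0,0,0,0,0]]' 0
```

```text
t: 3.0
position: [553.6, 292.0, 128.5]
tcp_rot: [1.789, -2.582, -0.0]
contact_force: [0.8, -0.1, -0.8]
opening: 85.4
gripper_force: 0.0
t: 3.8
position: [554.4, 291.7, 128.6]
tcp_rot: [-1.788, 2.582, -0.0]
contact_force: [0.2, 0.7, 4.6]
opening: 14.2
gripper_force: 58.7
```

```bash
python3 -m handwheel '[[0,0,-0.5,0,0,0],[0,0,-1.2,0,0,0],[0,0,-2.2,0,0,0],[0,0,-3.2,0,0,0],[0,0,-4.2,0,0,0],[0,0,-4.7,0,0,0],[0,0,-4.7,0,0,0],[0,0,-4.7,0,0,0]]'
python3 - <<'E'
from h import *
print(manip.sense()["joints"])
rows((521.5,-211.3,270),np.radians(-19))
E
```

```text
t: 4.6
position: [553.3, 291.2, 267.7]
tcp_rot: [1.788, -2.581, -0.001]
contact_force: [-0.5, -0.6, -3.6]
opening: 14.6
gripper_force: 58.9
[ 3.81195518e-01  2.70128793e-01  2.00409598e-03  1.30464563e+00
 -1.75978780e-05 -8.30277732e-01]
row [16.054 -4.899 -0.063] [-2.0000e-02 -2.2000e-02  2.9735e+01]
row [16.054 -4.899 -0.063] [ 0.014 -0.013 -0.265]
```

```bash
python3 -m handwheel '[[0.8,-0.24,0,0,0,0],[2,-0.61,0,0,0,0],[3.3,-1.01,0,0,0,-0.26],[4.6,-1.4,0,0,0,-0.26],[5.9,-1.8,0,0,0,-0.26],[7.2,-2.2,0,0,0,-0.26],[8.5,-2.6,0,0,0,-0.26],[9.8,-2.99,0,0,0,-0.26]]'
python3 -m handwheel '[[1.3,-0.4,0,0,0,0],[2.6,-0.79,0,0,0,0],[3.9,-1.19,0,0,0,0],[5,-1.53,0,0,0,0],[5.8,-1.77,0,0,0,0],[6.25,-1.91,0,0,0,0],[6.25,-1.91,0,0,0,0],[6.25,-1.91,0,0,0,0]]'
python3 - <<'E'
from h import *
print(manip.sense()["joints"])
rows((521.5,-211.3,265),np.radians(-19))
for c in("scene","top"):
    im=optics.camera(c); cv2.imwrite(f"pics/{c}1.png",im)
a=cv2.imread("pics/scene1.png")[120:290,20:200];b=cv2.imread("pics/top1.png")[130:260,340:512]
cv2.imwrite("pics/c1.png",np.hstack([cv2.resize(a,(400,378),interpolation=2),cv2.resize(b,(400,378),interpolation=2)]))
E
```

```text
t: 5.4
position: [532.6, -16.6, 266.2]
tcp_rot: [1.822, -2.555, -0.005]
contact_force: [0.8, 0.5, -3.4]
opening: 14.4
gripper_force: 58.8
t: 6.2
position: [526.9, -210.2, 267.7]
tcp_rot: [1.823, -2.558, -0.005]
contact_force: [0.5, -0.1, -3.1]
opening: 14.4
gripper_force: 58.8
[-4.93952004e-01  1.67585064e-01 -1.26265380e-01  1.27983012e+00
  8.46465452e-04 -1.73268934e+00]
row [0.093 0.158 0.089] [ 2.0000e-02 -4.1000e-02  2.9996e+01]
row [0.093 0.158 0.089] [ 0.026  0.012 -0.004]
```

View pics/c1.png

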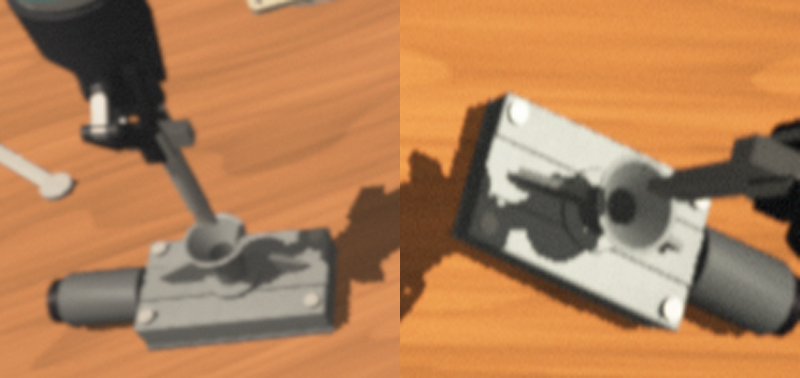

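```bash
python3 - <<'E'
from h import *
s=manip.sense();p=s["position"]
for c,f in(("scene",lambda q:((q[0]-20)*400/180,(q[1]-120)*378/170)),("top",lambda q:(400+(q[0]-340)*400/172,(q[1]-130)*378/130))):
    for dz in(10,-10,-97,-123): print(c,dz,np.round(proj(c,p+[0,0,dz]),1),np.round(f(proj(c,p+[0,0,dz]))))
    sub=cv2.imread(f"pics/{c}1.png")
a=cv2.imread("pics/scene1.png")[170:235,80:145];b=cv2.imread("pics/top1.png")[165:230,430:512]
cv2.imwrite("pics/c2.png",np.hstack([cv2.resize(a,(400,400),interpolation=2),cv2.resize(b,(400,317),interpolation=2)[:400] if 0 else cv2.copyMakeBorder(cv2.resize(b,(400,317),interpolation=2),0,83,0,0,0)]))
E
```

```text
scene 10 [ 87.8 176.3] [151. 125.]
scene -10 [ 91.9 183.7] [160. 142.]
scene -97 [107.9 212.4] [195. 205.]
scene -123 [112.1 219.9] [205. 222.]
top 10 [513.7 187.5] [804. 167.]
top -10 [502.1 188.9] [777. 171.]
top -97 [461.7 193.7] [683. 185.]
top -123 [452.  194.9] [661. 189.]
```

View pics/c2.png

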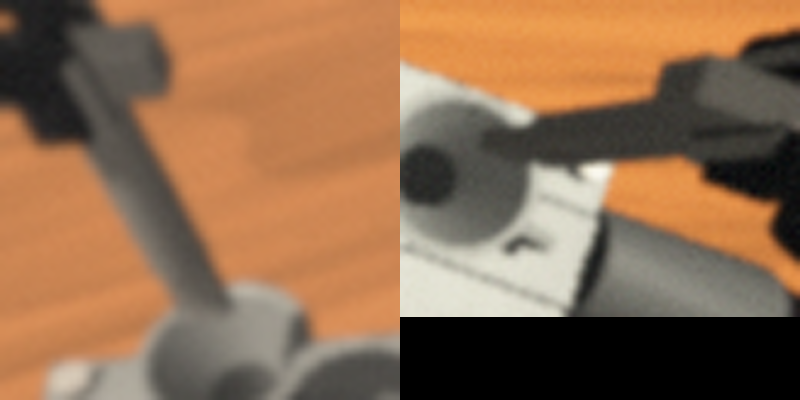

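The pictures match an upright bolt: the tail end is at scene (113,219), against a projected (112,220). Next I'll shift over the well and lower.

```bash
python3 -m handwheel '[[0.09,0.16,0.1,0,0,0],[0.09,0.16,0.1,0,0,0],[0.09,0.16,0.1,0,0,0],[0.09,0.16,0.1,0,0,0]]'
python3 - <<'E'
from h import *
rows((521.5,-211.3,214),np.radians(-19))
E
```

```text
t: 6.7
position: [522.2, -211.9, 266.1]
tcp_rot: [-1.824, 2.558, -0.001]
contact_force: [0.8, 0.7, -2.9]
opening: 14.8
gripper_force: 58.8
row [-0.011  0.03   1.737] [0.0000e+00 6.0000e-03 2.9999e+01]
row [-0.011  0.03   1.737] [-0.004  0.    -0.001]
```

```bash
python3 -m handwheel '[[0,0.01,0.6,0,0,0],[0,0.01,1.2,0,0,0],[0,0.01,1.6,0,0,0],[0,0.01,1.75,0,0,0],[0,0.01,1.75,0,0,0],[0,0.01,1.75,0,0,0]]'
python3 - <<'E'
from h import *
print(manip.sense()["moment"])
for c in("scene","top"):
    im=optics.camera(c); cv2.imwrite(f"pics/{c}2.png",im)
a=cv2.imread("pics/scene2.png")[180:250,80:150];b=cv2.imread("pics/top2.png")[165:230,412:494]
cv2.imwrite("pics/c3.png",np.hstack([cv2.resize(a,(400,400),interpolation=2),cv2.copyMakeBorder(cv2.resize(b,(400,317),interpolation=2),0,83,0,0,0)]))
E
```

```text
t: 7.3
position: [522.4, -212.3, 214.1]
tcp_rot: [-1.823, 2.558, -0.002]
contact_force: [0.3, -0.5, -2.2]
opening: 14.1
gripper_force: 58.9
[-0.03196183 -0.00239723 -0.02407194]
```

View pics/c3.png

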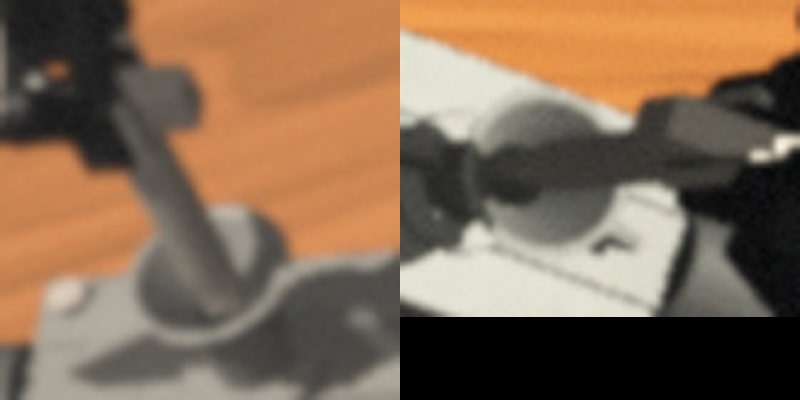

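The tail tip sits at the bore in both views. I'll lower it gently and watch the force.

```bash
python3 -m handwheel '[[0,0,0.2,0,0,0],[0,0,0.4,0,0,0],[0,0,0.6,0,0,0],[0,0,0.75,0,0,0],[0,0,0.75,0,0,0]]'; python3 -m handwheel '[[0,0,0.15,0,0,0],[0,0,0.3,0,0,0],[0,0,0.4,0,0,0],[0,0,0.4,0,0,0]]';  python3 -c "from h import *;print(manip.sense()['moment'])"
```

```text
t: 7.9
position: [521.1, -211.7, 189.6]
tcp_rot: [1.823, -2.557, -0.003]
contact_force: [-0.9, -1.2, -3.0]
opening: 14.6
gripper_force: 58.9
t: 8.3
position: [521.4, -211.9, 178.2]
tcp_rot: [1.823, -2.558, -0.002]
contact_force: [-1.1, 0.9, -1.9]
opening: 14.6
gripper_force: 58.9
[-0.02026466  0.02111628  0.00691313]
```

```bash
python3 -m handwheel '[[0,0,0.15,0,0,0],[0,0,0.3,0,0,0],[0,0,0.45,0,0,0],[0,0,0.45,0,0,0]]'; python3 -m handwheel '[[0,0,0.1,0,0,0],[0,0,0.2,0,0,0],[0,0,0.3,0,0,0],[0,0,0.4,0,0,0],[0,0,0.4,0,0,0]]';  python3 -c "from h import *;print(manip.sense()['moment'])"
```

```text
t: 8.7
position: [521.2, -211.7, 164.4]
tcp_rot: [1.823, -2.557, -0.003]
contact_force: [-0.6, -0.6, -3.3]
opening: 14.3
gripper_force: 58.9
t: 9.2
position: [521.5, -211.9, 152.8]
tcp_rot: [1.823, -2.558, -0.002]
contact_force: [0.4, 0.3, -2.7]
opening: 14.3
gripper_force: 58.9
[0.01212976 0.01558852 0.02512866]
```

```bash
python3 -m handwheel '[[0,0,0.1,0,0,0],[0,0,0.2,0,0,0],[0,0,0.25,0,0,0],[0,0,0.25,0,0,0]]';  python3 -m handwheel '[[0,0,0.04,0,0,0],[0,0,0.04,0,0,0]]'
```

```text
t: 9.6
position: [521.6, -211.9, 145.5]
tcp_rot: [1.824, -2.558, -0.001]
contact_force: [0.4, 0.3, -2.7]
opening: 14.5
gripper_force: 58.8
t: 9.8
position: [522.0, -212.1, 144.7]
tcp_rot: [-1.824, 2.558, -0.0]
contact_force: [0.1, -0.4, -2.7]
opening: 14.1
gripper_force: 58.9
```

```bash
python3 -m handwheel '[[0,0,0.03,0,0,0],[0,0,0.03,0,0,0]]';python3 -c "from h import *;print(manip.sense()['moment'])"
```

```text
t: 10.0
position: [522.4, -212.3, 144.6]
tcp_rot: [-1.823, 2.558, -0.002]
contact_force: [-0.3, 0.2, 0.9]
opening: 14.6
gripper_force: 59.2
[0.02545673 0.11870181 0.04297025]
```

```bash
python3 -m handwheel '[[0,0,0.03,0,0,0],[0,0,0.03,0,0,0]]';python3 -c "from h import *;print(manip.sense()['joints'])"
```

```text
t: 10.2
position: [522.7, -212.6, 144.4]
tcp_rot: [-1.823, 2.557, -0.003]
contact_force: [-1.0, 1.4, 5.2]
opening: 14.7
gripper_force: 59.7
[-5.00787843e-01  2.46177398e-01 -3.00722681e-01  1.02157781e+00
 -2.29433898e-04 -1.73947327e+00]
```

The tail is home: the force rose to +5 N at TCP z 144.4, which is the expected home height. Now the clockwise quarter turn, following the sink.

```bash
python3 -m handwheel '[[0,0,0,0,0,1],[0,0,0,0,0,2],[0,0,0.01,0,0,3],[0,0,0.02,0,0,4],[0,0,0.03,0,0,5],[0,0,0.035,0,0,6],[0,0,0.045,0,0,7],[0,0,0.045,0,0,7]]';python3 -c "from h import *;s=manip.sense();print(s['joints'],s['moment']);rows((522,-212,143),np.radians(-109))"
```

```text
t: 11.0
position: [521.7, -212.1, 143.2]
tcp_rot: [0.783, -3.042, 0.0]
contact_force: [-4.5, 1.3, 8.4]
opening: 14.6
gripper_force: 60.1
[-5.00710673e-01  2.46842789e-01 -3.02718203e-01  1.02109377e+00
 -2.39589101e-04 -1.00482375e+00] [ 0.46054098  0.8636221  -0.0053761 ]
row [-0.009 -0.003  0.007] [ 0.0000e+00 -3.0000e-03 -2.2019e+01]
row [-0.009 -0.003  0.007] [-3.000e-03 -0.000e+00  7.981e+00]
```

```bash
python3 -m handwheel '[[0,0,0.01,0,0,1.1],[0,0,0.02,0,0,2.2],[0,0,0.03,0,0,3.3],[0,0,0.04,0,0,4.4],[0,0,0.05,0,0,5.5],[0,0,0.06,0,0,6.6],[0,0,0.07,0,0,7.7],[0,0,0.075,0,0,8.5]]';python3 -m handwheel '[[0,0,0,0,0,0],[0,0,0,0,0,0]]';python3 -c "from h import *;s=manip.sense();print(s['joints'],s['moment']);rows((522,-212,143),np.radians(-109))"
```

```text
t: 11.8
position: [521.4, -211.0, 141.0]
tcp_rot: [-0.605, -3.082, -0.003]
contact_force: [-4.1, 3.7, 10.3]
opening: 14.4
gripper_force: 60.3
t: 12.0
position: [521.4, -211.1, 141.0]
tcp_rot: [-0.599, -3.083, -0.003]
contact_force: [-4.3, 3.7, 10.3]
opening: 14.6
gripper_force: 60.3
[-0.50032568  0.24859877 -0.30557527  1.01783333  0.00131523 -0.11639683] [0.90886895 0.95198934 0.10070666]
row [-0.029 -0.019 -0.067] [-1.50e-02 -2.20e-02  2.95e+01]
row [-0.029 -0.019 -0.067] [ 0.014 -0.01  -0.5  ]
```

```bash
python3 -m handwheel '[[0,0,0,0,0,0],[0,0,0,0,0,0],[0,0,0,0,0,0],[0,0,0,0,0,0]]' 40; python3 -m handwheel '[[0,0,0,0,0,0],[0,0,-0.3,0,0,0],[0,0,-0.8,0,0,0],[0,0,-1.6,0,0,0],[0,0,-2.6,0,0,0],[0,0,-3.6,0,0,0],[0,0,-4,0,0,0],[0,0,-4,0,0,0]]' 60
python3 -m handwheel '[[-1.2,0,0,0,0,0],[-2.5,0,0,0,0,0],[-4,0,0,0,0,0],[-5.5,0,0,0,0,0],[-7,0,0,0,0,0],[-7,0,0,0,0,0],[-7,0,0,0,0,0]]'
python3 - <<'E'
from h import *
print(manip.sense()["position"])
for c in("scene","top"):
    im=optics.camera(c); cv2.imwrite(f"pics/{c}3.png",im)
a=cv2.imread("pics/scene3.png")[150:290,40:190];b=cv2.imread("pics/top3.png")[140:260,355:512]
cv2.imwrite("pics/c4.png",np.hstack([cv2.resize(a,(400,373),interpolation=2),cv2.copyMakeBorder(cv2.resize(b,(400,306),interpolation=2),0,67,0,0,0)]))
f=lambda q:((q[0]-40)*400/150,(q[1]-150)*373/140)
g=lambda q:(400+(q[0]-355)*400/157,(q[1]-140)*306/120)
for z in(151,112):print(z,f(proj("scene",(521.5,-211.5,z))),g(proj("top",(521.5,-211.5,z))))
E
```

```text
t: 12.4
position: [522.0, -212.2, 139.1]
tcp_rot: [0.6, 3.084, -0.0]
contact_force: [1.2, 0.6, -0.6]
opening: 40.1
gripper_force: 0.0
t: 13.2
position: [523.3, -212.8, 261.9]
tcp_rot: [0.599, 3.079, -0.002]
contact_force: [-0.0, -0.6, -0.2]
opening: 60.2
gripper_force: 0.0
t: 13.9
position: [716.0, -290.6, 255.0]
tcp_rot: [-0.599, -3.078, -0.003]
contact_force: [0.5, 0.1, 0.3]
opening: 59.8
gripper_force: 0.0
[ 716.02336043 -290.60031741  254.98301163]
151 (np.float64(185.87462525005768), np.float64(176.94199157784092)) (np.float64(655.3245323894582), np.float64(148.8584607073084))
112 (np.float64(201.8675879287379), np.float64(205.51755712094882)) (np.float64(621.4744147552079), np.float64(152.3093268166662))
```

View pics/c4.png

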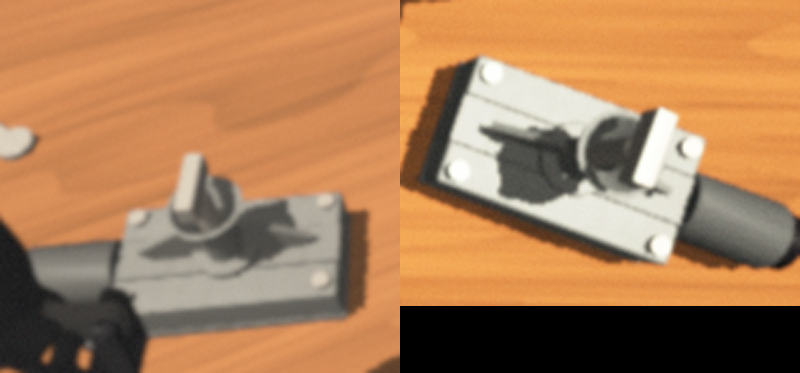

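```bash
python3 - <<'E'
from h import *
b=cv2.imread("pics/top3.png");hsv=cv2.cvtColor(b,cv2.COLOR_BGR2HSV)
for t in(215,225,232):
    m=((hsv[...,1]<60)&(hsv[...,2]>t)).astype(np.uint8)
    n,l,st,ce=cv2.connectedComponentsWithStats(m)
    for i in range(1,n):
        if st[i,4]>80 and 435<ce[i][0]<470 and 170<ce[i][1]<220:
            r=cv2.minAreaRect(np.argwhere(l==i)[:,::-1].astype(np.float32));W=np.array([w("top",p,151) for p in cv2.boxPoints(r)])
            e=W[1]-W[0],W[2]-W[1];e=max(e,key=np.linalg.norm);print(t,st[i],W.mean(0),[np.linalg.norm(W[1]-W[0]),np.linalg.norm(W[2]-W[1])],np.degrees(np.arctan2(e[1],e[0]))%180)
print("expected",(71-92)%180)
E
```

```text
215 [440 182  34  45 647] [ 511.80217841 -218.02348666] [np.float64(62.57785946160529), np.float64(38.70302391416817)] 153.77251487300552
225 [445 182  29  44 560] [ 513.16021776 -218.82380789] [np.float64(62.453212155707845), np.float64(33.480742612183164)] 158.84722498217076
232 [447 182  17  31 251] [ 522.7768125  -212.37336603] [np.float64(48.37383833002447), np.float64(14.1192763588541)] 158.84606845255604
expected 159
```

```bash
python3 -c "from bench import manip;print(manip.hand_in())"
```

```text
the job is handed in; nothing more can be done
None
```

The long T-bar bolt is fully home in the gearbox well, turned about 92° clockwise and left standing upright; the short bolt was left untouched in the rack, and I handed the job in at about 14 s (no verdict was shown).

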